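Set out the candle size run

TASK

Set out the four candle jars as a size run on the display board: one jar standing upright in the middle of each coaster, the smallest on the coaster next to the chalkboard sign, then each next larger jar in turn, so that the largest ends up beside the flower pot. They are glass: set them down gently, do not drop them or tip them over, and leave the sign and the flower pot standing where they are.

Things in the scene. Friction and masses are not known exactly. Their poses are not given: they have to be found in the camera images.
- jar_raspberry: the smallest of the four candle jars: upright straight-sided glass cylinder with raspberry-red wax, cream paper label and a flat gold metal lid flush with the wall (fixed on), raspberry-red round sticker on the lid; diameter 44 mm, height 50 mm with lid, 0.08 to 0.5 kg. Origin: centre of its underside; z up. It starts upright on the counter (z = 0) between the robot and the display board.
- jar_cream: the second smallest of the four candle jars: upright straight-sided glass cylinder with cream-yellow wax, cream paper label and a flat gold metal lid flush with the wall (fixed on), cream-yellow round sticker on the lid; diameter 52 mm, height 64 mm with lid, 0.08 to 0.5 kg. Origin: centre of its underside; z up. It starts upright on the counter (z = 0) between the robot and the display board.
- jar_sage: the second largest of the four candle jars: upright straight-sided glass cylinder with sage-green wax, cream paper label and a flat gold metal lid flush with the wall (fixed on), sage-green round sticker on the lid; diameter 60 mm, height 80 mm with lid, 0.08 to 0.5 kg. Origin: centre of its underside; z up. It starts upright on the counter (z = 0) between the robot and the display board.
- jar_amber: the largest of the four candle jars: upright straight-sided glass cylinder with amber-orange wax, cream paper label and a flat gold metal lid flush with the wall (fixed on), amber-orange round sticker on the lid; diameter 66 mm, height 96 mm with lid, 0.08 to 0.5 kg. Origin: centre of its underside; z up. It starts upright on the counter (z = 0) between the robot and the display board.
- coaster_cork: brown cork candle coaster, one of four flat round discs in a straight row on the display board; diameter 80 mm, 6 mm thick, fixed. Origin: centre of its underside, 20 mm above the counter, so its top is at z = 0.026. Neighbouring coasters are about 95 mm apart, centre to centre. Which coaster is in which place of the row varies.
- coaster_slate: near-black slate candle coaster, one of four flat round discs in a straight row on the display board; diameter 80 mm, 6 mm thick, fixed. Origin: centre of its underside, 20 mm above the counter, so its top is at z = 0.026. Neighbouring coasters are about 95 mm apart, centre to centre. Which coaster is in which place of the row varies.
- coaster_terracotta: terracotta (orange-brown clay) candle coaster, one of four flat round discs in a straight row on the display board; diameter 80 mm, 6 mm thick, fixed. Origin: centre of its underside, 20 mm above the counter, so its top is at z = 0.026. Neighbouring coasters are about 95 mm apart, centre to centre. Which coaster is in which place of the row varies.
- coaster_white: white ceramic candle coaster, one of four flat round discs in a straight row on the display board; diameter 80 mm, 6 mm thick, fixed. Origin: centre of its underside, 20 mm above the counter, so its top is at z = 0.026. Neighbouring coasters are about 95 mm apart, centre to centre. Which coaster is in which place of the row varies.
- sign: small chalkboard sign with a pale wooden frame and foot and a painted candle on both faces, loose; 70 mm wide along the row, 45 mm deep, 108 mm tall. It stands on the display board at one end of the row of coasters (either end), in line with the row, its centre about 110 mm from the centre of the nearest coaster. Origin: centre of its underside (z = 0.020).
- flower_pot: small blue ceramic pot with pink and white flowers, loose; pot 62 mm across and 50 mm tall, about 95 mm with the flowers. It stands on the display board (dark wood, 600 x 110 mm, top 20 mm above the counter) at the end of the row away from the sign, about 110 mm from the nearest coaster. Origin: centre of its underside (z = 0.020).

How it is judged:
By the outcome, as a careful person would: the job done as asked, in the order asked, and still so for the second after the job is handed in, with the robot touching nothing.
It also fails if it takes over 96 s, if anything falls off the work surface, if the arm or the gripper's body presses on something with over 40 N, if the wrist force passes 120 N, or if a joint passes its speed limit or range.

ROBOT

A 6-joint arm with a two-finger parallel gripper is mounted at the origin on the work surface. World frame = base frame: x ahead of the robot, y to its left, z up, the work surface at z = 0. Lengths are in m, angles in degrees, forces in N, time in s.
With the tool pointing down it reaches from about 0.4 to 0.825 m from the base axis. Payload 7 kg.
Tool frame: the origin (TCP) lies midway between the tips of the shut fingers; the grasp point (between the pads) lies 19 mm behind it; z points along the fingers, y is the line along which they close (so a half turn about z gives the same grasp; the last joint's range is limited). The gripper opens to 88 mm and grips with 3 to 60 N. Pads are 19 mm wide; open, the fingers measure 130 mm over their backs; the gripper's body (78 mm by 193 mm) begins 47 mm behind the grasp point.
Start: joints at [-56.66, 20.546, 0.682, 0, -70.136, -16.507], TCP at [0.195, -0.646, 0.227] pointing down, gripper open.
Joint ranges: [-176.03, 176.03], [-82.01, 121.73], [-58.28, 71.71], [-173.87, 95.51], [-174.79, -0.11], [-173.66, 173.66]. Speed limits (degrees/s): [136.94, 136.94, 172.46, 180, 180, 180].

INTERFACE

Orientations are given as a 3x3 rotation matrix whose columns are the frame's x, y, z axes.
In Python, from rig import robot gives the robot as it stands. Calls block until the motion is done:
- robot.goto(position, orientation): joint-space move of the TCP to a pose.
- robot.servo_line(position, ori=None, speed=0.15): straight line of the TCP; ori=None keeps the orientation; speed is the mean speed in m/s.
- robot.movej(angles): joint-space move.
- robot.move_gripper(opening): opening from 0.0 (shut) to 1.0 (fully open); the grip force is fixed at half the most; returns when the fingers have stopped.
- robot.dwell(seconds).
- robot.ik(position, orientation): joint angles nearest the present ones, or None.
- robot.grab_frame(name): name is "scene" or "top"; returns (picture, depth): 400x640x3 uint8, red, green, blue; 400x640 float32, m along the optical axis (not along the pixel's ray), 0 where there is no reading.
- robot.camera_info(name): a dict with "vfov" (degrees; the focal length in pixels is half the picture's height over the tangent of half this angle, whatever the lens; pixels are square), "cx", "cy" (the principal point, pixels), "k1" (the pictures are not rectified: a ray, as slopes to the right and down, at radius r is drawn at 1 + k1 r^2 times it, then the intrinsics apply), "view" (4x4, takes a point from world to camera coordinates). Camera axes: x right, y down, z forward; pixel columns grow to the right and rows downward; lengths in m; the calibration is good to about 2 mm. A picture is of the moment at which its call begins. camera_info takes no time and is no camera call.
A pose or a line that the arm cannot do raises robot.Unreachable and nothing moves.
- robot.job_done(): hands the job in; it is judged then, once.
Readings, each from a call of its own:
- robot.read_t(): time.
- robot.read_qpos(): joint angles.
- robot.read_qvel(): joint speeds.
- robot.read_effort(): joint torques, N m.
- robot.read_position(): TCP position.
- robot.read_tcp_rot(): TCP orientation.
- robot.read_force(): force on the tool from outside, world axes, zero at the start.
- robot.read_ft_torque(): the same for the moment, N m.
- robot.read_grip_width(): opening from 0.0 (shut) to 1.0 (fully open).
- robot.read_finger_force(): force on a finger pad.
Only numpy, scipy, OpenCV 4.12 (cv2) and the standard library are available. Lean on these libraries where they do the work, as an engineer would, in place of code of your own. Each camera call takes 0.05 s, during which the arm holds its last target. There are 200 camera calls.

## Working session

There is one attempt and no reset: what is moved stays moved. The work goes in short steps, each a Python script; the robot and the scene stay as the last script left them, time stands still between calls to the robot, and variables do not carry over. Pictures are saved under pics/ and viewed, at most 14 in all, crops included, and the job is handed in when it is done.

```bash
ls; mkdir -p pics
python3 - <<'E'
from rig import robot
import cv2,numpy as np
for n in("scene","top"):
    p,d=robot.grab_frame(n); cv2.imwrite(f"pics/{n}0.png",p[:,:,::-1]); np.savez(f"{n}0.npz",p=p,d=d)
    print(robot.camera_info(n), (d>0).mean())
print(robot.read_t(),robot.read_tcp_rot())
E
```

```text
pics
{'vfov': 57.84124267989098, 'cx': 316.82609590223456, 'cy': 198.23165746516128, 'k1': -0.02490346327688263, 'view': array([[-0.66465113,  0.74689343, -0.01972501,  0.34922669],
       [ 0.54500172,  0.46659319, -0.69660887, -0.26627326],
       [-0.51108903, -0.47375204, -0.7171799 ,  1.18864019],
       [ 0.        ,  0.        ,  0.        ,  1.        ]])} 0.99587109375
{'vfov': 50.57856111842927, 'cx': 328.56893990158056, 'cy': 209.24945404173826, 'k1': -0.003967841263907448, 'view': array([[-0.01997729, -0.9997974 ,  0.00246264,  0.0203287 ],
       [-0.99228861,  0.01952576, -0.12240119,  0.52290134],
       [ 0.12232831, -0.00488889, -0.99247765,  1.04160633],
       [ 0.        ,  0.        ,  0.        ,  1.        ]])} 0.99574609375
0.1 [[-9.57188422e-01 -2.89464945e-01 -6.08661990e-04]
 [-2.89465538e-01  9.57187348e-01  1.44344512e-03]
 [ 1.64776793e-04  1.55783563e-03 -9.99998773e-01]]
```

View pics/scene0.png

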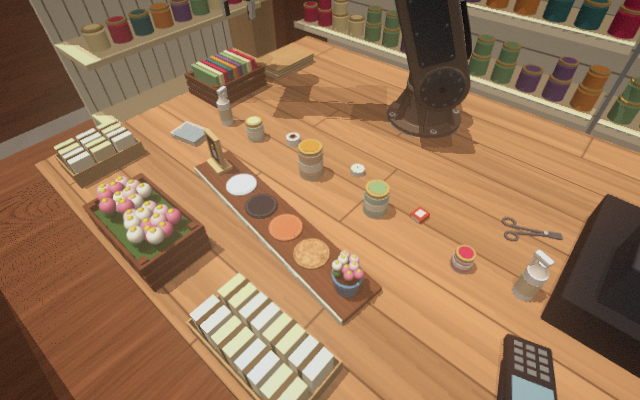

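View pics/top0.png

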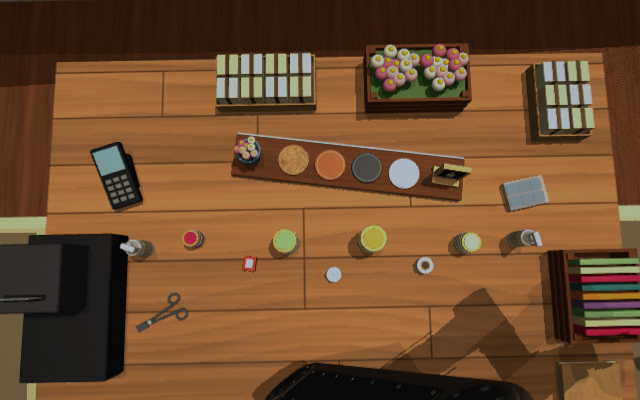

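The scene view shows the row running sign (215,150), white (241,185), slate (261,206), terracotta (286,228), cork (311,254), pot (348,275). Its lids are at cream (255,123), amber (311,148), sage (377,188) and raspberry (465,254).
In the top view the coasters are at (404,173), (367,167), (330,165) and (293,160), and the lids are at (468,242), (373,238), (285,241) and (192,239).

```bash
cat > vis.py <<'E'
from rig import robot
import cv2,numpy as np
def cam(n):
    c=robot.camera_info(n); f=200/np.tan(np.radians(c["vfov"]/2))
    K=np.array([[f,0,c["cx"]],[0,f,c["cy"]],[0,0,1]]); return K,np.array([c["k1"],0,0,0.]),c["view"]
def ray(n,uv):
    K,D,V=cam(n); s=cv2.undistortPoints(np.array(uv,float).reshape(-1,1,2),K,D).reshape(-1,2)
    R,t=V[:3,:3],V[:3,3]; return -R.T@t, np.c_[s,np.ones(len(s))]@R
def plane(n,uv,z):
    o,d=ray(n,uv); return o+d*((z-o[2])/d[:,2])[:,None]
def tri(uvs,uvt):
    (a,u),(b,v)=[(o,d[0]/np.linalg.norm(d[0])) for o,d in(ray("scene",uvs),ray("top",uvt))]
    s=np.linalg.lstsq(np.c_[u,-v],b-a,rcond=None)[0]; p,q=a+s[0]*u,b+s[1]*v
    return (p+q)/2,np.linalg.norm(p-q)
def blob(p,seed,tol):
    """centre and contour of the patch of the seed's colour"""
    lab=cv2.cvtColor(p,cv2.COLOR_RGB2LAB).astype(int); ref=np.median(lab[seed[1]-2:seed[1]+3,seed[0]-2:seed[0]+3].reshape(-1,3),0)
    m=(np.abs(lab-ref)*[.6,1,1]).max(2)<tol
    h,w=m.shape; yy,xx=np.mgrid[:h,:w]; m&=np.hypot(xx-seed[0],yy-seed[1])<26
    m=cv2.morphologyEx(m.astype(np.uint8),cv2.MORPH_CLOSE,np.ones((3,3)))
    m=cv2.morphologyEx(m,cv2.MORPH_OPEN,np.ones((3,3)))
    _,l=cv2.connectedComponents(m); m=(l==l[seed[1],seed[0]]).astype(np.uint8)
    c=max(cv2.findContours(m,0,1)[0],key=cv2.contourArea); c=cv2.convexHull(c)
    e=cv2.fitEllipse(c); return np.array(e[0]),e[1],c
SEEDS=dict(raspberry=((465,254),(192,239),16),cream=((255,123),(468,242),14),sage=((377,188),(285,241),14),amber=((311,148),(373,238),14),
 white=((241,185),(404,173),22),slate=((261,206),(367,167),16),terracotta=((286,228),(330,165),16),cork=((311,254),(293,160),20))
E
cat > m.py <<'E'
from vis import *
im={n:np.load(n+"0.npz") for n in("scene","top")}; P={n:im[n]["p"].copy() for n in im}
for k,(s,t,tol) in SEEDS.items():
    bs,bt=blob(im["scene"]["p"],s,tol),blob(im["top"]["p"],t,tol)
    x,g=tri(bs[0],bt[0]); w=plane("top",bt[2],x[2]); a=cv2.minEnclosingCircle(w[:,:2].astype(np.float32))
    print(k,bs[0].round(1),bt[0].round(1),"xyz",(x*1000).round(1),"gap",round(g*1000,1),"diam",round(a[1]*2000),"r",np.hypot(*x[:2]).round(3))
    for n,b in(("scene",bs),("top",bt)): cv2.drawContours(P[n],[b[2]],-1,(0,255,255),1)
c=np.hstack([cv2.resize(P["scene"][100:290,190:500],None,fx=1.29,fy=1.29),cv2.resize(P["top"][130:275,170:490],None,fx=1.24,fy=1.24)[:, :]][:1])
a=cv2.resize(P["scene"][100:290,190:500],(620,380),interpolation=0)
b=cv2.resize(P["top"][135:260,175:485],(620,250)[:2],interpolation=0)[:215]
cv2.imwrite("pics/seg.png",np.vstack([a,b])[:,:,::-1])
E
python3 m.py
```

```text
raspberry [465.7 252. ] [189.7 237.6] xyz [456.9 354.6  52. ] gap 1.0 diam 30 r 0.578Traceback (most recent call last):
  File "m.py", line 4, in <module>
    bs,bt=blob(im["scene"]["p"],s,tol),blob(im["top"]["p"],t,tol)
          ~~~~^^^^^^^^^^^^^^^^^^^^^^^^
  File "vis.py", line 24, in blob
    e=cv2.fitEllipse(c); return np.array(e[0]),e[1],c
cv2.error: OpenCV(4.12.0) /io/opencv/modules/imgproc/src/shapedescr.cpp:361: error: (-201:Incorrect size of input array) There should be at least 5 points to fit the ellipse in function 'fitEllipseNoDirect'
```

```bash
python3 - <<'E'
s=open('vis.py').read(); i=s.index("def blob"); j=s.index("SEEDS=")
s=s[:i]+'''def blob(p,seed,tol,S=4,h=28):
    """centre and outline of the patch of the seed's colour, on a crop enlarged S times"""
    x0,y0=seed[0]-h,seed[1]-h; q=cv2.resize(p[y0:y0+2*h+1,x0:x0+2*h+1],None,fx=S,fy=S,interpolation=cv2.INTER_CUBIC)
    lab=cv2.cvtColor(q,cv2.COLOR_RGB2LAB).astype(int); k=S*h+S//2
    ref=np.median(lab[k-6:k+7,k-6:k+7].reshape(-1,3),0)
    m=((np.abs(lab-ref)*[.5,1,1]).max(2)<tol).astype(np.uint8)
    m=cv2.morphologyEx(m,cv2.MORPH_OPEN,np.ones((5,5)))
    m=cv2.morphologyEx(m,cv2.MORPH_CLOSE,np.ones((7,7)))
    _,l=cv2.connectedComponents(m); m=(l==l[k,k]).astype(np.uint8)
    c=cv2.convexHull(max(cv2.findContours(m,0,1)[0],key=cv2.contourArea))
    e=cv2.fitEllipse(c); f=lambda u:(np.array(u,float)+.5)/S-.5+[x0,y0]
    return f(e[0]),np.array(e[1])/S,f(c)
'''+s[j:].replace("(255,123)","(255,122)")
open('vis.py','w').write(s)
m=open('m.py').read()
m=m.replace("[b[2]]","[b[2].round().astype(int)]")
m='\n'.join(l for l in m.split('\n') if not l.startswith('c='))
open('m.py','w').write(m)
E
python3 m.py
```

```text
raspberry [465.7 252. ] [189.8 237.5] xyz [457.  354.5  52.1] gap 1.3 diam 30 r 0.578
cream [253.  119.7] [471.4 241.6] xyz [ 432.8 -335.5   67.9] gap 0.2 diam 38 r 0.548
sage [377.2 187. ] [284.9 240. ] xyz [444.1 117.5  81.9] gap 2.6 diam 50 r 0.459
amber [309.7 146. ] [373.4 237.7] xyz [445.1 -94.   97.1] gap 0.8 diam 63 r 0.455
white [240.8 184.1] [403.7 172.9] xyz [ 614.3 -185.5   27.2] gap 0.2 diam 79 r 0.642
slate [260.8 205.6] [366.7 167. ] xyz [631.6 -90.3  25.6] gap 1.4 diam 82 r 0.638
terracotta [285.  226.6] [329.9 164.2] xyz [640.7   4.2  27.5] gap 0.2 diam 80 r 0.641
cork [310.9 252.9] [293.1 159.2] xyz [655.8  99.2  26.7] gap 0.5 diam 80 r 0.663
```

View pics/seg.png

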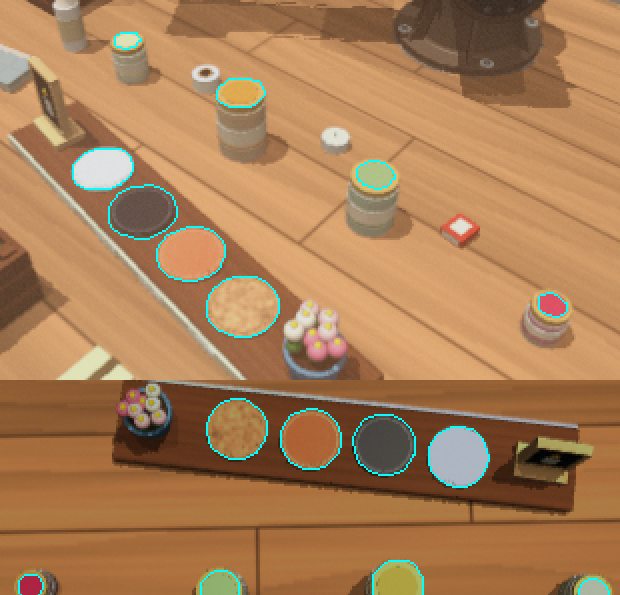

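The masks sit on the lids and coasters. The triangulated heights (52, 68, 82 and 97 mm for the lids, 26–27 mm for the coasters), the coaster diameter of about 80 mm and the spacing of about 96 mm all match the text. Next I'll check IK and do the first jar (cream to slate).

```bash
cat > act.py <<'E'
from rig import robot
import numpy as np
JAR=dict(raspberry=(.457,.3545,.030,.044),cream=(.4328,-.3355,.040,.052),sage=(.4441,.1175,.052,.060),amber=(.4451,-.094,.066,.066)) # x,y,grasp height,diameter
C=np.array([[.6143,-.1855],[.6316,-.0903],[.6407,.0042],[.6558,.0992]]) # white..cork as measured
u=C[3]-C[0]; u/=np.linalg.norm(u); s=(C-C.mean(0))@u
C=C.mean(0)+s[:,None]*u                       # put on one straight line
PLACE=dict(zip(("raspberry","cream","sage","amber"),C)); TOP=.026; HI=.23
def ori(sg=1):
    y=sg*np.array([u[1],-u[0],0]); z=np.array([0,0,-1.]); return np.c_[np.cross(y,z),y,z]
R=ori(-1)
def pick(k):
    x,y,g,d=JAR[k]; z=g-.019
    robot.goto([x,y,HI],R); robot.servo_line([x,y,z],speed=.12); robot.move_gripper(0)
    robot.dwell(.2); w=robot.read_grip_width()*88
    print(k,"grip mm",round(w,1),"want",d*1000,"force",robot.read_finger_force())
    assert abs(w-d*1000)<6
    robot.servo_line([x,y,HI],speed=.12)
def place(k):
    (x,y),z=PLACE[k],TOP+JAR[k][2]-.019
    robot.goto([x,y,HI],R); robot.servo_line([x,y,z+.006],speed=.12); robot.dwell(.3)
    f0=robot.read_force()[2]
    for dz in np.arange(.004,-.0035,-.001):
        robot.servo_line([x,y,z+dz],speed=.01); f=robot.read_force()[2]-f0
        if f>2: break
    print(k,"contact dz mm",round(dz*1000,1),"f",round(f,1),"grip",round(robot.read_grip_width()*88,1))
    robot.move_gripper(1.0); robot.dwell(.2); robot.servo_line([x,y,HI],speed=.15); print("t",robot.read_t())
E
python3 - <<'E'
from act import *
print((C*1000).round(1),s.round(4))
for sg in(1,-1):
    for k in JAR:
        x,y,g,d=JAR[k]; 
        for p in([x,y,HI],[x,y,g-.019],[*PLACE[k],HI],[*PLACE[k],.007+g]):
            q=robot.ik(p,ori(sg)); print(sg,k,None if q is None else np.round(q,0))
E
```

```text
[[ 614.8 -185.6]
 [ 628.8  -89.9]
 [ 642.5    3.9]
 [ 656.3   99.1]] [-0.144  -0.0473  0.0475  0.1437]
1 raspberry [ 57.  11. -12.   0. -67. 115.]
1 raspberry [ 57.  25. -26.   0. -40. 115.]
1 raspberry [  1.  17.  -3.   0. -69. 171.]
1 raspberry [  1.  27. -16.   0. -47. 171.]
1 cream [ -17.    8.  -15.    0.  -66. -171.]
1 cream [ -17.   21.  -29.    0.  -39. -171.]
1 cream [  9.  17.  -4.   0. -69. 162.]
1 cream [  9.  26. -17.   0. -47. 162.]
1 sage [ 39.  -0. -25.   0. -65. 132.]
1 sage [ 39.  14. -40.   0. -37. 132.]
1 sage [ 18.  17.  -3.   0. -69. 154.]
1 sage [ 18.  26. -15.   0. -49. 154.]
1 amber [ 13.  -1. -25.   0. -65. 159.]
1 amber [ 13.  12. -40.   0. -39. 159.]
1 amber [ 25.  19.  -1.   0. -70. 146.]
1 amber [ 25.  27. -11.   0. -52. 146.]
-1 raspberry [ 57.  11. -12.   0. -67. -65.]
-1 raspberry [ 57.  25. -26.   0. -40. -65.]
-1 raspberry [  1.  17.  -3.   0. -69.  -9.]
-1 raspberry [  1.  27. -16.   0. -47.  -9.]
-1 cream [-17.   8. -15.   0. -66.   9.]
-1 cream [-17.  21. -29.   0. -39.   9.]
-1 cream [  9.  17.  -4.   0. -69. -18.]
-1 cream [  9.  26. -17.   0. -47. -18.]
-1 sage [ 39.  -0. -25.   0. -65. -48.]
-1 sage [ 39.  14. -40.   0. -37. -48.]
-1 sage [ 18.  17.  -3.   0. -69. -26.]
-1 sage [ 18.  26. -15.   0. -49. -26.]
-1 amber [ 13.  -1. -25.   0. -65. -21.]
-1 amber [ 13.  12. -40.   0. -39. -21.]
-1 amber [ 25.  19.  -1.   0. -70. -34.]
-1 amber [ 25.  27. -11.   0. -52. -34.]
```

Run:
```python
from act import *
pick("cream"); place("cream")
robot.goto([.45,-.094,.23],R)
import cv2
ims=[robot.grab_frame(n)[0] for n in("scene","top")]
cv2.imwrite("pics/a1.png",np.vstack([cv2.resize(ims[0][100:290,190:500],None,fx=1.6,fy=1.6),cv2.resize(ims[1][100:285,170:480],None,fx=1.6,fy=1.6)])[:,:,::-1])
print(robot.read_t())
```

```text
cream grip mm 51.9 want 52.0 force 30.000119805336
cream contact dz mm 0.0 f 2.1 grip 52.1
t 13.05
13.9
```

View pics/a1.png

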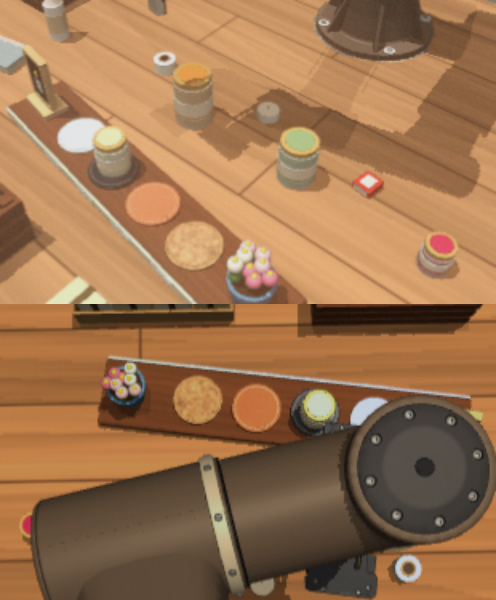

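Cream stands centred on slate: about (112,155) in the upper crop and (318,407) in the lower. Contact came at the expected height. On to the other three.

Run:
```python
from act import *
for k in("amber","sage","raspberry"): pick(k); place(k)
robot.goto([.45,-.45,.3],R)
import cv2
for n in("scene","top"):
    p,d=robot.grab_frame(n); np.savez(n+"1.npz",p=p); cv2.imwrite(f"pics/{n}1.png",cv2.resize(p[60:310,170:490],None,fx=2,fy=2)[:,:,::-1])
print(robot.read_t())
```

```text
amber grip mm 65.9 want 66.0 force 29.99958872795105
amber contact dz mm 0.0 f 3.4 grip 65.6
t 24.3833
sage grip mm 60.1 want 60.0 force 29.999924898147583
sage contact dz mm 0.0 f 2.8 grip 59.8
t 35.875
raspberry grip mm 43.8 want 44.0 force 29.99998837709427
raspberry contact dz mm -1.0 f 7.5 grip 43.4
t 50.45
51.7667
```

View pics/scene1.png

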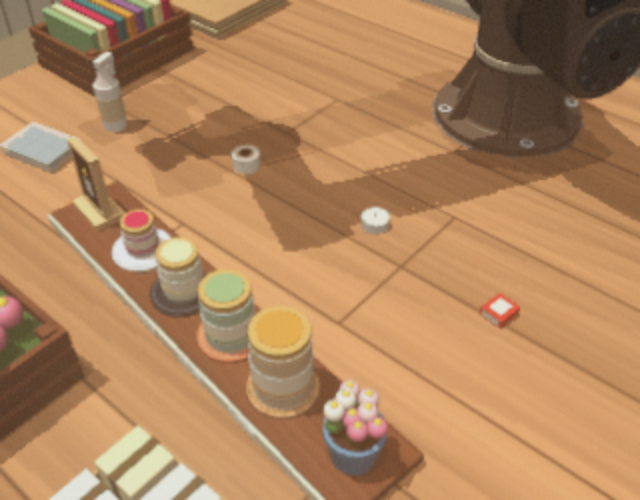

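View pics/top1.png

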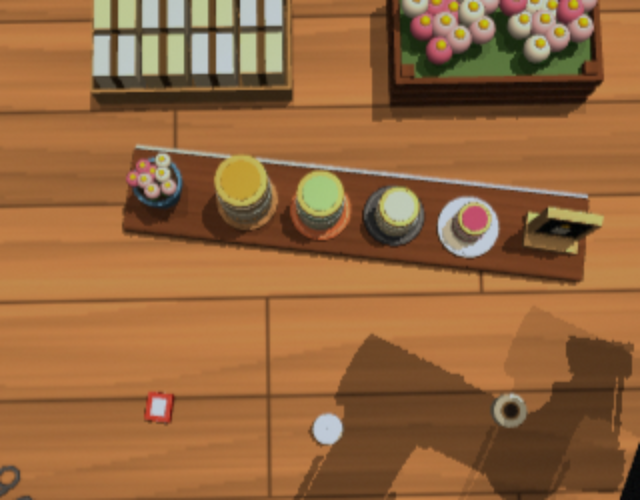

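All four jars stand in order: lids in the top crop at raspberry (474,217), cream (398,204), sage (320,193) and amber (242,180). The sign and pot haven't moved. Next I'll measure how well the jars are centred.

Run:
```python
from vis import *
from act import PLACE
S=dict(raspberry=((239,169),(407,168),16),cream=((259,186),(369,162),14),sage=((282,204),(330,156),14),amber=((310,225),(291,150),14))
im={n:np.load(n+"1.npz")["p"] for n in("scene","top")}
for k,(s,t,tol) in S.items():
    a,b=blob(im["scene"],s,tol),blob(im["top"],t,tol); x,g=tri(a[0],b[0])
    print(k,(x*1000).round(1),"gap",round(g*1000,1),"off",((x[:2]-PLACE[k])*1000).round(1))
```

```text
raspberry [ 614.  -184.3   79. ] gap 0.1 off [-0.8  1.3]
cream [627.8 -90.9  92.8] gap 0.4 off [-1. -1.]
sage [641.    3.6 106.1] gap 0.7 off [-1.4 -0.4]
amber [656.   99.7 122.9] gap 0.2 off [-0.3  0.6]
```

```bash
python3 -c "
from rig import robot
print(robot.job_done(),robot.read_t())"
```

```text
the job is handed in; nothing more can be done
the job is handed in; nothing more can be done
```

I handed the job in at about 52 s: the four jars stand upright in size order from the sign (raspberry, cream, sage, amber), each within about 2 mm of its coaster's measured centre, and the sign and flower pot look unmoved.

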